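# Serve a bread roll with tongs

### The arm

A 6-joint arm with a two-finger parallel gripper is mounted at the origin on a cart in front of the work surface, level with it; the furniture and walls round the work are solid. World frame = base frame: x ahead of the robot, y to its left, z up, the work surface at z = 0. Lengths are in m, angles in degrees, forces in N, time in s.
With the tool pointing down it reaches from about 0.25 to 0.725 m from the base axis. Payload 9.7 kg.
Tool frame: the origin (TCP) lies between the finger pads; the fingertips stand 19 mm ahead of it and the grasp point (between the pads) is the TCP; z points along the fingers, y is the line along which they close (so a half turn about z gives the same grasp; the last joint's range is limited). The gripper opens to 85 mm and grips with 20 to 120 N. Pads are 22 mm wide; open, the fingers measure 114 mm over their backs; the gripper's body (76 mm by 85 mm) begins 54 mm behind the grasp point. The pads swing forward as they close: fully open they stand 13 mm farther back than shut.
Start: joints at [-75.057, 4.979, 10.078, 95.1, 0, 90], TCP at [0.142, -0.531, 0.25] pointing down, gripper open.
Joint ranges: [-179.16, 179.16], [-48.56, 103.87], [-65.8, 70.77], [-126.05, 130.52], [-82.76, 87.17], [-180, 180]. Speed limits (degrees/s): [127.2, 127.2, 147.25, 180, 180, 180].

### API

Orientations are given as [roll, pitch, yaw] about the fixed x, y, z axes, in that order (R = Rz(yaw) Ry(pitch) Rx(roll)).
In Python, from workcell import telemetry, camera, calibration, workorder gives the robot as it stands.
- The arm moves only by the tool play_rows, never from a script. Its argument "increments" is a list of rows, each a list of 3 entries, a list of its own where there are three numbers: the shift along the tool's x, y, z in mm, then the turn, a rotation vector about the tool's x, y, z in degrees, then the closure, from 0 (fully open) to 1 (shut). In form: [[[x, y, z], [ax, ay, az], jaw], ...]. A call has 1 to 20 rows; each row is the pose to reach, as a shift and turn from the pose commanded when the call began, along the tool's axes at that moment; what a row does not reach only later rows make up. A row lasts 1/10 s, in which the tool goes at most 50 mm and 8.59 degrees, less where a joint would pass 70% of its speed; a pose out of reach is approached as far as the arm can. A call with a gripper value outside its range is refused whole. The fingers move at their own pace and stop on an object; "grip_force" is the grip in N (left out, the last holds). Time passes only in rows, so rows that repeat a pose let the fingers close. It gives the time, the measured TCP pose, the force, the opening and the grip force at its end, in the units of the state.
- telemetry.get_obs(): the state, without advancing time (a new reading comes with each control period).
- camera(name): name is "scene" or "top" or "wrist"; returns (picture, depth): 480x640x3 uint8, red, green, blue; 480x640 float32, m along the optical axis (not along the pixel's ray), 0 where there is no reading.
- calibration(name): a dict with "vertical_fov" (degrees; the focal length in pixels is half the picture's height over the tangent of half this angle, whatever the lens; pixels are square), "cx", "cy" (the principal point, pixels), "k1" (the pictures are not rectified: a ray, as slopes to the right and down, at radius r is drawn at 1 + k1 r^2 times it, then the intrinsics apply), "rvec" (rotation vector, rad) and "tvec" (3), from world to camera coordinates, as OpenCV has them; the wrist camera has in their place "hand_eye" (4x4, takes a point from camera to tool coordinates, whose origin is the TCP and whose axes are the flange's). Camera axes: x right, y down, z forward; pixel columns grow to the right and rows downward; lengths in m; the calibration is good to about 2 mm. A picture is of the moment at which its call begins: read the wrist's pose just before it. calibration takes no time and is no camera call.
- workorder.job_done(): hands the job in; it is judged then, once.
The state is a dict: "time": time; "q": joint angles; "qd": joint speeds; "joint_efforts": joint torques, N m; "ee_pos": TCP position; "tcp_rot": TCP orientation; "wrist_force": force on the tool from outside, world axes, zero at the start; "torque": the same for the moment, N m; "opening": finger opening in m; "grasp_force": force on a finger pad.
Only numpy, scipy, OpenCV 4.12 (cv2) and the standard library are available. Lean on these libraries where they do the work, as an engineer would, in place of code of your own. Each camera call takes 0.05 s, during which the arm holds its last target. There are 200 camera calls.

### The job

Take the serving tongs by their two black handles, lift them, and close their red jaws on the round golden roll on the bread board. Lift the roll with the tongs and hold it over the middle of the white plate, about 15 cm above the worktop; finish while still holding it there, squeezed in the tongs and still. Never touch the roll with the fingers, and leave the muffin, the rye bun, the plate and the phone where they are.

Things in the scene. Friction and masses are not known exactly. Their poses are not given: they have to be found in the camera images.
- tongs: steel tongs lying on their side, 95 g, 24 mm high. Origin: underside, midway between the black handles (weight centred within 10 mm of it). x runs along the tongs to the red jaws, y to the left arm, z up. Pivot hub at x = -85 mm, ring behind it to -118 mm. Black handles, gripped from above across y: x = -32 to 32 mm, full height; 61 mm over their outsides when open. Jaw ends at x = 136 mm.
- tongs_jaws (a point): midpoint of the red jaws: x = 115, y = 0, z = 12 mm from the tongs' origin. The jaws are flat upright paddles 42 mm long (x = 94 to 136) and 24 mm high; open, their inner faces are 76 mm apart here and their outsides 87 mm. The handles' outsides are parallel when squeezed to 54 mm, the jaw faces when they are 44 mm apart.
- tongs_handles (a point): midpoint of the black handles, z = 12 mm above the tongs' origin. A spring holds the tongs open: 8 N a handle starts closing, 9.5 N brings the jaws to 44 mm apart and the handles to 47 mm over their outsides. Both arms move alike; 10 mm off the handles' width closes the jaws 23 mm. At 52 to 58 mm the spring holds the tongs firmly between the fingers for carrying and the jaws still pass the roll.
- roll: round golden bread roll with a pale cross on its dome, the thing to serve: 44 mm in diameter, 34 mm high, 50 g, with upright sides from 6 to 18 mm above its underside. Origin: middle of its underside. It stands on the bread board in one of three places in a row.
- muffin: bystander: chocolate muffin in a white paper case, 49 mm in diameter, 43 mm high, on the board. Origin: middle of its underside.
- rye: bystander: small dark oval rye bun with three pale cuts, 68 x 33 x 33 mm, lying roughly along the board's x, on the board. Origin: middle of its underside.
- board: fixed wooden bread board, 150 mm along its x, 270 mm along its y, 15 mm thick. Origin: middle of its underside. The roll, the muffin and the bun stand on it in a row along its y, about 85 mm apart, so that open tongs pass between them when they point along the board's x (away from the robot).
- plate: white plate, 150 mm in diameter, 16 mm high, standing loose on the worktop. Origin: middle of its underside.
- phone: bystander: black folded phone lying on the worktop between the robot and the plate, 46 x 95 x 19 mm. Origin: middle of its underside.
Things that resemble listed ones, but are neither listed nor needed, are in the scene too. What is shaped like the roll but pink or turquoise is not meant.

How it is judged:
By the outcome, as a careful person would: the job done as asked, in the order asked, and still so for the second after the job is handed in, while the arm keeps its last pose, push and grip.
It also fails if it takes over 48 s, if anything falls off the work surface, if the arm or the gripper's body presses on something with over 40 N, if the wrist force passes 120 N, or if a joint passes its speed limit or range.

## Working session

There is one attempt and no reset: what is moved stays moved. The work goes in short steps, Python scripts to look and compute and a tool call to move; the robot and the scene stay as the last step left them, time stands still between calls to the robot, and variables do not carry over. Pictures are saved under pics/ and viewed, at most 10 in all, crops included, and the job is handed in when it is done.

Besides the shell and the picture viewer there is one more tool, called after ">>>" by a JSON object that holds its "op" and its "data". play_rows: Moves the arm, as the interface text tells. Its arguments: {"type":"object","properties":{"increments":{"type":"array"},"grip_force":{"type":"number"}},"required":["increments"]}

```bash
mkdir -p pics; cat > h.py <<'E'
import numpy as np,cv2
from scipy.spatial.transform import Rotation as R
from workcell import telemetry,camera,calibration,workorder
def wr(o): 
    return R.from_euler('xyz',o['tcp_rot'],degrees=True).as_matrix(),np.array(o['ee_pos'])
def K(c):
    f=240/np.tan(np.radians(c['vertical_fov'])/2); return f
def snap(name):
    o=telemetry.get_obs(); im,d=camera(name); c=calibration(name)
    if name=='wrist':
        Rt,p=wr(o); H=np.array(c['hand_eye']); T=np.eye(4);T[:3,:3]=Rt;T[:3,3]=p; M=T@H
    else:
        Rc=cv2.Rodrigues(np.array(c['rvec'],float))[0]; M=np.eye(4);M[:3,:3]=Rc.T;M[:3,3]=-Rc.T@np.array(c['tvec']).ravel()
    return im,d,c,M
def rays(c,M,uv):
    f=K(c); uv=np.atleast_2d(uv).astype(float)
    a=(uv-[c['cx'],c['cy']])/f; s=a.copy()
    for _ in range(20): s=a/(1+c['k1']*(s**2).sum(1,keepdims=True))
    return np.c_[s,np.ones(len(s))]@M[:3,:3].T, M[:3,3]
def atz(c,M,uv,z):
    r,o=rays(c,M,uv); return o+r*((z-o[2])/r[:,2])[:,None]
def cloud(d,c,M):
    v,u=np.mgrid[:480,:640]; r,o=rays(c,M,np.c_[u.ravel(),v.ravel()])
    return (o+r*d.ravel()[:,None]).reshape(480,640,3)
def save(n,im): cv2.imwrite('pics/'+n,im[...,::-1])
E
python3 - <<'E'
from h import *
print(telemetry.get_obs())
for n in('top','scene'):
    im,d,c,M=snap(n); save(n+'1.png',im); np.savez(n+'.npz',im=im,d=d,M=M); print(n,c,M[:3,3],(d>0).mean())
print(calibration('wrist'))
E
```

```text
{'time': 0.0, 'q': array([-7.50559900e+01,  5.01158522e+00,  1.00353762e+01,  9.50991942e+01,
        1.31712331e-04,  9.00009969e+01]), 'qd': array([-9.05143843e-03, -1.43779846e-02, -4.87570022e-02,  1.19092882e-01,
        1.96592853e-02,  7.40922466e-05]), 'joint_efforts': array([-4.66912832e-05, -5.20387959e+01,  4.64805794e+01,  1.61920296e-02,
        9.97039388e-05,  2.26157141e-06]), 'ee_pos': array([ 0.14178144, -0.53120902,  0.24958665]), 'tcp_rot': array([-1.79924597e+02, -1.30400276e-04,  1.49430130e+01]), 'wrist_force': array([-0.8626463 , -0.91321435,  0.25473597]), 'torque': array([-0.0281455 ,  0.01379355,  0.01580547]), 'grasp_force': 0.0, 'opening': 0.08551098102654628}
top {'vertical_fov': 52.086935303802505, 'cx': 317.40931896718126, 'cy': 248.82537883821084, 'k1': -0.06479543691347876, 'rvec': array([ 2.13272139, -2.12984977,  0.17796733]), 'tvec': array([0.1335474 , 0.4579817 , 1.05479389])} [0.27294363 0.13056458 1.11741978] 0.9958984375
scene {'vertical_fov': 57.75445912658461, 'cx': 318.64948458210216, 'cy': 243.5572562896264, 'k1': -0.045814776119884965, 'rvec': array([ 0.69126624, -2.41255322,  1.42416422]), 'tvec': array([0.45674451, 0.11841952, 0.89919808])} [0.02260112 0.86421921 0.53273845] 0.996005859375
{'vertical_fov': 67.88160481954688, 'cx': 317.97188925931533, 'cy': 246.883770553412, 'k1': -0.04767152216641475, 'hand_eye': array([[ 4.21838035e-04, -9.48508309e-01, -3.16751970e-01,
         8.13026848e-02],
       [ 9.99999909e-01,  4.20036490e-04,  7.39692183e-05,
         1.27766998e-04],
       [ 6.28869677e-05, -3.16751973e-01,  9.48508399e-01,
        -1.22317817e-01],
       [ 0.00000000e+00,  0.00000000e+00,  0.00000000e+00,
         1.00000000e+00]])}
```

View pics/top1.png

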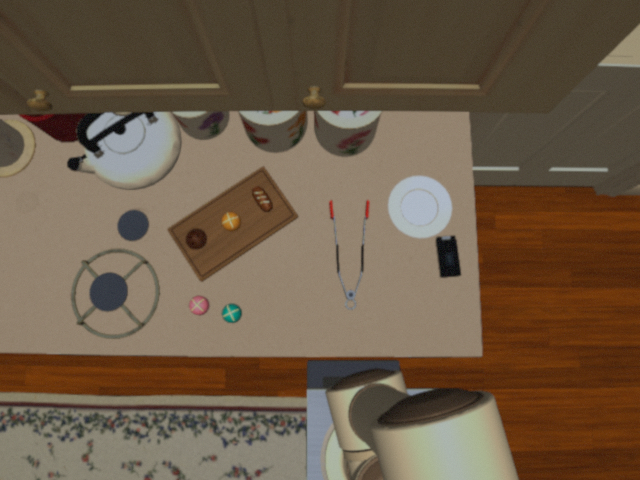

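View pics/scene1.png

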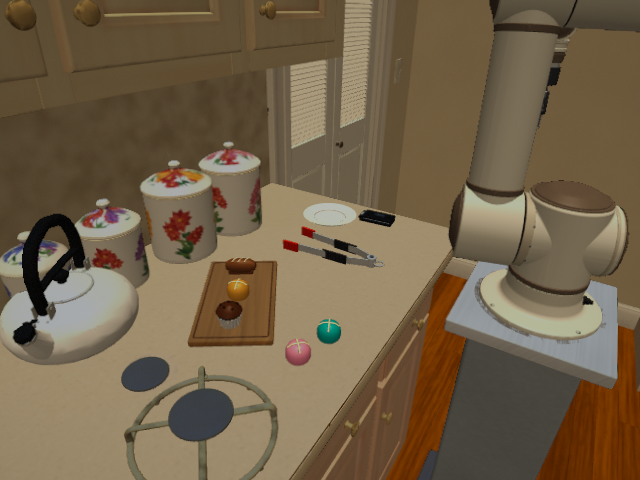

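The top view has the roll candidates: golden with a pale cross on the board (231,221), pink (199,305) and turquoise (232,313). I choose the golden one, which stands between the muffin (196,238) and the rye (262,199). The tongs lie at about (350,250), the plate at (420,207) and the phone at (448,256).

```bash
python3 - <<'E'
from h import *
T=np.load('top.npz');S=np.load('scene.npz')
ct,cs=calibration('top'),calibration('scene')
im,M=T['im'],T['M'];P=cloud(T['d'],ct,M);hsv=cv2.cvtColor(im,cv2.COLOR_RGB2HSV)
ims=S['im'];Ms=S['M'];Ps=cloud(S['d'],cs,Ms)
for n,uv in dict(table=(300,300),table2=(420,300),board=(225,250),plate=(420,207),platerim=(420,180),phone=(448,256),roll=(231,221),muf=(196,238),rye=(262,199),jl=(331,208),jr=(367,208),hl=(337,258),hr=(363,258),cab=(300,80),cabedge=(400,104),can=(345,130)).items():
    u,v=uv; print(n,P[v,u].round(4))
def comp(mask,box):
    m=np.zeros(mask.shape,np.uint8);x0,y0,x1,y1=box;m[y0:y1,x0:x1]=mask[y0:y1,x0:x1]
    v,u=np.nonzero(m);return np.c_[u,v]
H,Sa,V=[hsv[...,i].astype(int) for i in range(3)]
red=((H<8)|(H>172))&(Sa>150)&(V>80)
for n,b in dict(jl=(322,195,342,225),jr=(357,195,377,225)).items():
    q=comp(red,b);X=atz(ct,M,q,.024);print(n,len(q),X.mean(0).round(4),X.min(0).round(4),X.max(0).round(4),'depth z',np.median(P[q[:,1],q[:,0]],0).round(4))
    
blk=V<60
for n,b in dict(hl=(328,240,345,276),hr=(356,240,372,276),hub=(342,286,360,305)).items():
    q=comp(blk,b);
    if len(q): X=atz(ct,M,q,.024);print(n,len(q),X.mean(0).round(4),X.min(0).round(4),X.max(0).round(4),np.median(P[q[:,1],q[:,0]],0).round(4))
gold=(H>10)&(H<28)&(Sa>130)&(V>150)
q=comp(gold,(215,205,250,238));c,r=cv2.minEnclosingCircle(q.astype(np.float32));print('roll',len(q),c,r,atz(ct,M,[c],.03),np.median(P[q[:,1],q[:,0]],0),P[q[:,1],q[:,0],2].max())
wh=(Sa<40)&(V>140);q=comp(wh,(380,170,460,245));c,r=cv2.minEnclosingCircle(q.astype(np.float32));print('plate',len(q),c,r,atz(ct,M,[c],.016))
print('board corners',atz(ct,M,[(265,168),(297,215),(202,280),(168,230)],.015).round(4))
Hs=cv2.cvtColor(ims,cv2.COLOR_RGB2HSV).astype(int);g=(Hs[...,0]>10)&(Hs[...,0]<28)&(Hs[...,1]>150)&(Hs[...,2]>150)
q=comp(g,(222,272,255,306));p=Ps[q[:,1],q[:,0]];print('scene roll',len(q),q.mean(0),p.mean(0),p.max(0),p.min(0))
rd=((Hs[...,0]<8)|(Hs[...,0]>172))&(Hs[...,1]>150)
for b in((278,235,302,255),(298,222,318,242)):
    q=comp(rd,b);p=Ps[q[:,1],q[:,0]];print('scene jaw',len(q),p.mean(0).round(4),p.max(0).round(4))
big=cv2.resize(im[150:320,150:390],None,fx=3.3,fy=3.3,interpolation=cv2.INTER_CUBIC);save('crop.png',big)
E
```

```text
table [ 0.3467  0.1737 -0.0014]
table2 [ 0.3469 -0.0999 -0.0033]
board [0.4596 0.3459 0.0115]
plate [ 0.5634 -0.1057  0.004 ]
platerim [ 0.628  -0.1073  0.008 ]
phone [ 0.4454 -0.1631  0.0168]
roll [0.5188 0.3272 0.0501]
muf [0.4786 0.4022 0.0577]
rye [0.5701 0.2592 0.0476]
jl [0.5558 0.1032 0.0223]
jr [0.5549 0.0209 0.0264]
hl [0.4397 0.09   0.0227]
hr [0.4397 0.0314 0.023 ]
cab [0.5877 0.1549 0.5459]
cabedge [0.5885 0.0173 0.4783]
can [0.6872 0.077  0.1593]
jl 40 [0.5532 0.1032 0.024 ] [0.5342 0.1009 0.024 ] [0.572  0.1055 0.024 ] depth z [0.5538 0.1032 0.0219]
jr 37 [0.5543 0.0207 0.024 ] [0.5367 0.0181 0.024 ] [0.5721 0.0232 0.024 ] depth z [0.5549 0.0207 0.0232]
hl 8 [0.4472 0.09   0.024 ] [0.4372 0.09   0.024 ] [0.4578 0.0901 0.024 ] [0.448  0.09   0.0233]
hr 21 [0.4441 0.0337 0.024 ] [0.4214 0.0334 0.024 ] [0.467 0.034 0.024] [0.4442 0.0336 0.0231]
roll 126 (230.11289978027344, 220.3709716796875) 7.667919158935547 [[0.52485261 0.33294317 0.03      ]] [0.52157441 0.33062799 0.04504168] 0.05085817136713655
plate 3273 (419.5628967285156, 206.40655517578125) 32.93962478637695 [[ 0.56169983 -0.10216916  0.016     ]]
board corners [[0.6546 0.2577 0.015 ]
 [0.541  0.1814 0.015 ]
 [0.3901 0.3953 0.015 ]
 [0.5057 0.4793 0.015 ]]
scene roll 151 [237.06622517 285.82781457] [0.51526919 0.34148467 0.04151451] [0.53254998 0.35485099 0.04726879] [0.50195129 0.31908693 0.03393035]
scene jaw 132 [0.5501 0.1077 0.0117] [0.5704 0.1134 0.0233]
scene jaw 102 [0.5538 0.0252 0.0116] [0.5721 0.0311 0.0231]
```

View pics/crop.png

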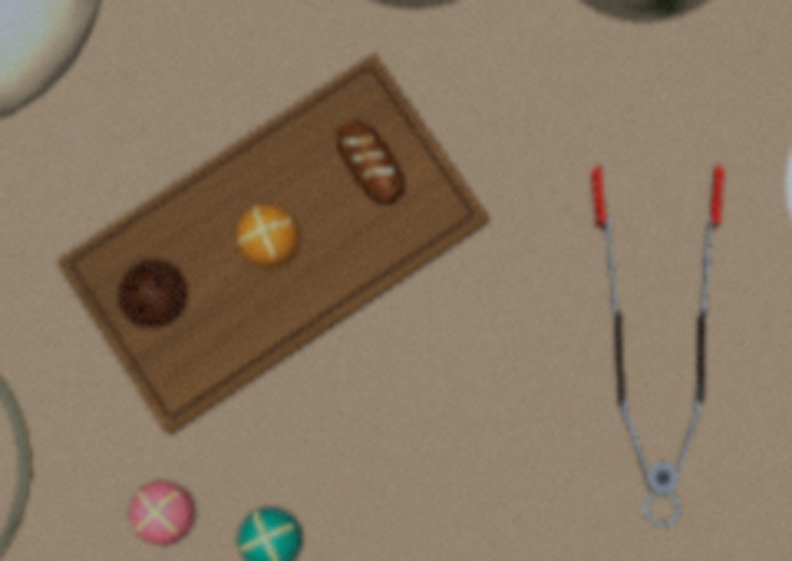

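The close crop shows the golden roll with its pale cross at crop pixel (268,235). It is between the muffin (153,293) and the rye (370,162). The tongs point along world +x. Next I move above the tongs for a wrist look.

>>> {"op": "play_rows", "data": {"increments": [[[441,-496,0],[0,0,15],0],[[441,-496,0],[0,0,15],0],[[441,-496,0],[0,0,15],0],[[441,-496,0],[0,0,15],0],[[441,-496,0],[0,0,15],0],[[441,-496,0],[0,0,15],0],[[441,-496,0],[0,0,15],0],[[441,-496,0],[0,0,15],0],[[441,-496,0],[0,0,15],0],[[441,-496,0],[0,0,15],0],[[441,-496,0],[0,0,15],0],[[441,-496,0],[0,0,15],0],[[441,-496,0],[0,0,15],0],[[441,-496,0],[0,0,15],0],[[441,-496,0],[0,0,15],0],[[441,-496,0],[0,0,15],0],[[441,-496,0],[0,0,15],0],[[441,-496,0],[0,0,15],0]], "grip_force": 20}}

```text
time: 1.9
ee_pos: [0.4411, 0.0248, 0.2506]
tcp_rot: [-178.5, 0.0, 2.4]
wrist_force: [0.6, -0.1, 0.5]
opening: 0.0855
grasp_force: 0.0
```

```bash
python3 - <<'E'
from h import *
im,d,c,M=snap('wrist'); save('w1.png',im); np.savez('w1.npz',im=im,d=d,M=M)
P=cloud(d,c,M)
hsv=cv2.cvtColor(im,cv2.COLOR_RGB2HSV).astype(int);H,S,V=[hsv[...,i] for i in range(3)]
def rep(n,m):
    k,l,st,_=cv2.connectedComponentsWithStats(m.astype(np.uint8))
    for i in range(1,k):
        if st[i,4]>150:
            v,u=np.nonzero(l==i);q=P[v,u]; 
            print(n,st[i].tolist(),'med',np.median(q,0).round(4),'lo',np.percentile(q,2,0).round(4),'hi',np.percentile(q,98,0).round(4),'atz',atz(c,M,[(u.mean(),v.mean())],.012).round(4))
reg=(P[...,1]>-.0)&(P[...,1]<.13)&(P[...,2]<.035)&(P[...,0]<.6)
rep('red',((H<8)|(H>172))&(S>130)&reg); rep('blk',(V<60)&reg&(P[...,2]>.005))
rep('high',reg&(P[...,2]>.010))
rep('gold',(H>10)&(H<28)&(S>130)&(V>130))
E
```

```text
red [237, 64, 16, 49, 503] med [0.5552 0.1028 0.0215] lo [5.359e-01 9.980e-02 3.000e-04] hi [0.5736 0.1086 0.0238] atz [[0.556  0.1047 0.012 ]]
red [328, 67, 13, 50, 347] med [0.5556 0.0216 0.0221] lo [ 0.5354  0.0171 -0.0019] hi [0.5744 0.0253 0.0238] atz [[0.5564 0.0214 0.012 ]]
blk [256, 177, 10, 64, 389] med [0.4443 0.089  0.0215] lo [0.4122 0.0867 0.0068] hi [0.4714 0.0925 0.0238] atz [[0.4426 0.0905 0.012 ]]
blk [311, 180, 8, 63, 225] med [0.4422 0.034  0.0221] lo [0.4116 0.0318 0.0109] hi [0.4709 0.0362 0.0239] atz [[0.4402 0.0342 0.012 ]]
high [237, 64, 103, 246, 2871] med [0.4646 0.0703 0.0207] lo [0.3314 0.0194 0.0109] hi [0.5715 0.1065 0.0241] atz [[0.4666 0.067  0.012 ]]
gold [0, 97, 24, 44, 768] med [0.5218 0.3211 0.0416] lo [0.5044 0.3133 0.0354] hi [0.5407 0.3331 0.0471] atz [[0.5224 0.3477 0.012 ]]
gold [23, 146, 61, 53, 177] med [0.4704 0.3094 0.0137] lo [0.4429 0.2728 0.0125] hi [0.4962 0.3465 0.0151] atz [[0.4694 0.3112 0.012 ]]
gold [576, 171, 64, 9, 153] med [ 0.4216 -0.9907 -0.9155] lo [ 0.4136 -1.1106 -0.9212] hi [ 0.427  -0.8747 -0.9106] atz [[ 0.4941 -0.26    0.012 ]]
```

View pics/w1.png

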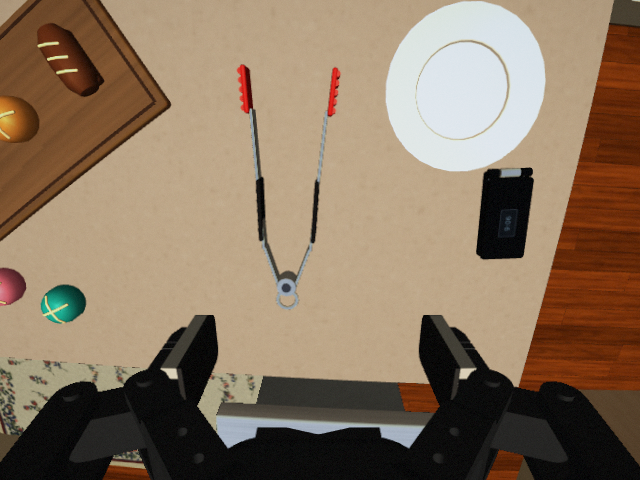

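The wrist view has the tongs' jaws at (243,88) and (334,90), handles at (261,209) and (315,210), and hub at (286,287). Both views agree: tongs origin ≈ (0.441, 0.062), yaw ≈ 0, top at 24 mm. Descending in stages.

>>> {"op": "play_rows", "data": {"increments": [[[1,0,0],[0,0,0],0],[[1,0,0],[0,0,0],0],[[1,0,40],[0,0,0],0],[[1,0,80],[0,0,0],0],[[1,0,120],[0,0,0],0],[[1,0,160],[0,0,0],0],[[1,0,185],[0,0,0],0],[[1,0,195],[0,0,0],0],[[1,0,195],[0,0,0],0],[[1,0,195],[0,0,0],0],[[1,0,195],[0,0,0],0],[[1,0,195],[0,0,0],0]]}}

```text
time: 3.15
ee_pos: [0.4431, 0.028, 0.0567]
tcp_rot: [-178.4, -0.1, 2.7]
wrist_force: [0.4, -0.8, -0.1]
opening: 0.0852
grasp_force: 0.0
```

```bash
cat >> h.py <<'E'
def rel(p,yaw):
    o=telemetry.get_obs(); Rt,x=wr(o); Rg=R.from_euler('xyz',[180,0,yaw],degrees=True).as_matrix()
    print('shift',(Rt.T@(np.array(p)-x)*1000).round(1),'turn',R.from_matrix(Rt.T@Rg).as_rotvec(degrees=True).round(2), 'pos',x.round(4),np.round(o['tcp_rot'],2))
E
python3 - <<'E'
from h import *
print(telemetry.get_obs()['q'].round(2),telemetry.get_obs()['qd'].round(2));rel((.441,.062,.055),0)
E
```

```text
[  2.62  -8.95 -24.93  73.93   1.65 179.94] [-0.01  0.2  -0.4  -0.23  0.07 -0.05]
shift [ -0.5 -34.    2.6] turn [-1.65 -0.05  2.68] pos [0.4431 0.028  0.0567] [-1.7835e+02 -9.0000e-02  2.6800e+00]
```

Joint 6 sits at its 180° limit. I use the half-turned grasp instead (yaw 180), so I raise and spin the tool.

>>> {"op": "play_rows", "data": {"increments": [[[0,0,-50],[0,0,0],0],[[0,0,-60],[0,0,-8],0],[[0,0,-60],[0,0,-16],0],[[0,0,-60],[0,0,-24],0],[[0,0,-60],[0,0,-32],0],[[0,0,-60],[0,0,-40],0],[[0,0,-60],[0,0,-48],0],[[0,0,-60],[0,0,-56],0],[[0,0,-60],[0,0,-64],0],[[0,0,-60],[0,0,-72],0],[[0,0,-60],[0,0,-80],0],[[0,0,-60],[0,0,-88],0],[[0,0,-60],[0,0,-96],0],[[0,0,-60],[0,0,-104],0],[[0,0,-60],[0,0,-112],0],[[0,0,-60],[0,0,-120],0],[[0,0,-60],[0,0,-128],0],[[0,0,-60],[0,0,-136],0],[[0,0,-60],[0,0,-144],0],[[0,0,-60],[0,0,-144],0]]}}

```text
time: 5.15
ee_pos: [0.4427, 0.0262, 0.116]
tcp_rot: [178.6, -0.9, 146.8]
wrist_force: [-0.3, 0.5, 0.2]
opening: 0.0853
grasp_force: 0.0
```

```bash
python3 - <<'E'
from h import *
print(telemetry.get_obs()['q'].round(2),telemetry.get_obs()['qd'].round(2));rel((.441,.062,.115),180)
E
```

```text
[  2.4  -10.23 -19.42  80.79   1.65  35.6 ] [-0.    0.05 -0.2  -0.23 -0.03  9.6 ]
shift [21. 29.  2.] turn [  1.59  -0.53 -33.2 ] pos [0.4427 0.0262 0.116 ] [178.65  -0.94 146.81]
```

>>> {"op": "play_rows", "data": {"increments": [[[5,7,0],[0.4,0,-8],0],[[10,15,0],[0.8,0,-16],0],[[16,22,0],[1.2,0,-24],0],[[21,29,0],[1.6,-0.5,-32],0],[[21,29,0],[1.6,-0.5,-33.2],0],[[21,29,0],[1.6,-0.5,-33.2],0],[[21,29,0],[1.6,-0.5,-33.2],0],[[21,29,0],[1.6,-0.5,-33.2],0]]}}

```text
time: 5.95
ee_pos: [0.4409, 0.0616, 0.1164]
tcp_rot: [-180.0, -0.1, 179.7]
wrist_force: [-0.2, -0.4, 0.4]
opening: 0.0856
grasp_force: 0.0
```

```bash
python3 - <<'E'
from h import *
rel((.441,.062,.024),180)
E
```

```text
shift [-0.3  0.4 92.4] turn [-0.   -0.1  -0.31] pos [0.4409 0.0616 0.1164] [-1.8000e+02 -1.0000e-01  1.7969e+02]
```

>>> {"op": "play_rows", "data": {"increments": [[[0,0,30],[0,0,0],0],[[0,0,60],[0,0,0],0],[[0,0,80],[0,0,0],0],[[0,0,90],[0,0,0],0],[[0,0,96],[0,0,0],0],[[0,0,96],[0,0,0],0],[[0,0,96],[0,0,0],0.15],[[0,0,96],[0,0,0],0.25],[[0,0,96],[0,0,0],0.28],[[0,0,96],[0,0,0],0.28],[[0,0,96],[0,0,0],0.28],[[0,0,96],[0,0,0],0.28]]}}

```text
time: 7.15
ee_pos: [0.4408, 0.062, 0.0205]
tcp_rot: [-180.0, -0.1, 179.9]
wrist_force: [0.1, 1.5, 0.3]
opening: 0.0612
grasp_force: 0.4
```

>>> {"op": "play_rows", "data": {"increments": [[[0,0,0],[0,0,0],0.31],[[0,0,0],[0,0,0],0.34],[[0,0,0],[0,0,0],0.35],[[0,0,0],[0,0,0],0.35],[[0,0,0],[0,0,0],0.35],[[0,0,0],[0,0,0],0.35]], "grip_force": 30}}

```text
time: 7.75
ee_pos: [0.4415, 0.062, 0.0214]
tcp_rot: [180.0, 0.0, 179.9]
wrist_force: [0.9, -0.2, 8.5]
opening: 0.056
grasp_force: 10.5
```

>>> {"op": "play_rows", "data": {"increments": [[[0,0,-5],[0,0,0],0.35],[[0,0,-15],[0,0,0],0.35],[[0,0,-30],[0,0,0],0.35],[[0,0,-55],[0,0,0],0.35],[[0,0,-80],[0,0,0],0.35],[[0,0,-95],[0,0,0],0.35],[[0,0,-100],[0,0,0],0.35],[[0,0,-100],[0,0,0],0.35],[[0,0,-100],[0,0,0],0.35]]}}

```text
time: 8.65
ee_pos: [0.4404, 0.0619, 0.1193]
tcp_rot: [-180.0, -0.2, 179.9]
wrist_force: [0.8, -0.5, -1.1]
opening: 0.0557
grasp_force: 7.9
```

```bash
cat > meas.py <<'E'
from h import *
import sys
for n in('top','scene'):
    im,d,c,M=snap(n);P=cloud(d,c,M);hsv=cv2.cvtColor(im,cv2.COLOR_RGB2HSV).astype(int);H,S,V=[hsv[...,i] for i in range(3)]
    save(n+sys.argv[1]+'.png',im)
    m=((H<8)|(H>172))&(S>150)&(V>60)&(P[...,0]<.68)&(P[...,0]>.3)&(P[...,2]<.3)&(P[...,2]>.015)
    k,l,st,ce=cv2.connectedComponentsWithStats(m.astype(np.uint8))
    for i in range(1,k):
        if st[i,4]>15:
            v,u=np.nonzero(l==i);q=P[v,u];print(n,ce[i].round(1),st[i,4],np.median(q,0).round(4),np.percentile(q,3,0).round(4),np.percentile(q,97,0).round(4))
o=telemetry.get_obs();print(o['time'],o['ee_pos'].round(4),o['tcp_rot'].round(2),o['q'].round(1),o['opening'],o['grasp_force'],o['wrist_force'].round(1))
E
python3 meas.py 2
```

```text
scene [306.4 197.2] 108 [0.5551 0.0301 0.1099] [0.5377 0.0251 0.0974] [0.5705 0.0332 0.119 ]
scene [291.4 207.9] 153 [0.5505 0.1012 0.109 ] [0.5325 0.0951 0.0972] [0.5695 0.1048 0.1188]
8.75 [0.4403 0.0619 0.1192] [-179.98   -0.2   179.88] [  8.   -9.9 -18.8  81.3   0.    8.1] 0.05579296317826615 7.8956106305122375 [ 0.1  1.1 -1. ]
```

View pics/scene2.png

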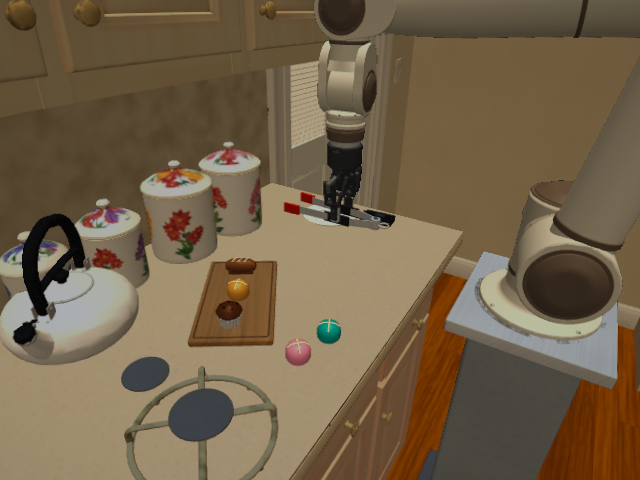

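The scene view shows the tongs held level and open, with jaws at (291,208) and (306,197). Now I refine the roll's position.

```bash
python3 - <<'E'
from h import *
from scipy.optimize import least_squares
A=[]
for n in('top','scene','w1'):
    z=np.load(n+'.npz');c=calibration('wrist' if n=='w1' else n);P=cloud(z['d'],c,z['M'])
    m=(np.hypot(P[...,0]-.52,P[...,1]-.33)<.04)&(P[...,2]>.024)&(P[...,2]<.06)
    p=P[m]; v,u=np.nonzero(m)
    print(n,len(p),p.min(0).round(4),p.max(0).round(4),((p.max(0)+p.min(0))/2).round(4),((u.min()+u.max())/2,(v.min()+v.max())/2))
    if n!='w1':
        # dome: fit ellipsoid-like surface: sides cylinder r 22 via sphere cap
        f=lambda q:np.sqrt(((p[:,0]-q[0])/.022)**2+((p[:,1]-q[1])/.022)**2+(np.clip(p[:,2]-q[2],0,None)/.016)**2)-1
        r=least_squares(f,[.52,.33,.033],loss='soft_l1',f_scale=.1);print(r.x.round(4),r.cost)
for n,(x,y,w) in dict(muf=(.479,.402,.05),rye=(.57,.259,.05)).items():
    z=np.load('top.npz');P=cloud(z['d'],calibration('top'),z['M']);m=(np.hypot(P[...,0]-x,P[...,1]-y)<.04)&(P[...,2]>.024);p=P[m];print(n,p.min(0).round(4),p.max(0).round(4),p.mean(0).round(4))
rel((.41,.25,.12),180+34.7)
E
```

```text
top 302 [0.5022 0.3097 0.0248] [0.5439 0.353  0.053 ] [0.523  0.3313 0.0389] (np.float64(230.5), np.float64(221.0))
[0.5244 0.3323 0.0323] 0.8394322948826952
scene 331 [0.4989 0.3191 0.0241] [0.5392 0.357  0.048 ] [0.5191 0.3381 0.0361] (np.float64(237.5), np.float64(287.5))
[0.5219 0.334  0.0309] 0.5084922189612116
w1 1368 [0.5008 0.3104 0.024 ] [0.5447 0.3404 0.0491] [0.5227 0.3254 0.0366] (np.float64(17.0), np.float64(118.5))
muf [0.4579 0.3832 0.0244] [0.5046 0.4299 0.0616] [0.4793 0.4042 0.0509]
rye [0.5461 0.2233 0.0266] [0.604  0.2949 0.7011] [0.5906 0.2587 0.5704]
shift [ 30.7 188.1  -0.8] turn [  0.04  -0.2  -34.82] pos [0.4403 0.0619 0.1192] [-179.98   -0.2   179.88]
```

>>> {"op": "play_rows", "data": {"increments": [[[1,10,0],[0,0,-2],0.35],[[2,30,0],[0,0,-5],0.35],[[3,55,0],[0,0,-9],0.35],[[4,80,0],[0,0,-13],0.35],[[6,105,0],[0,0,-18],0.35],[[7,130,0],[0,0,-22],0.35],[[8,155,0],[0,0,-26],0.35],[[10,180,0],[0,0,-30],0.35],[[11,197,0],[0,0,-33],0.35],[[11,205,0],[0,0,-34.8],0.35],[[11,205,0],[0,0,-34.8],0.35],[[11,205,0],[0,0,-34.8],0.35],[[11,205,0],[0,0,-34.8],0.35],[[11,205,0],[0,0,-34.8],0.35]]}}

```text
time: 10.15
ee_pos: [0.4304, 0.2663, 0.1204]
tcp_rot: [180.0, -0.1, -145.4]
wrist_force: [-0.6, 0.1, -1.0]
opening: 0.0557
grasp_force: 7.9
```

```bash
python3 meas.py 3; python3 - <<'E'
from h import *
im,d,c,M=snap('wrist');save('w3.png',im);P=cloud(d,c,M);np.savez('w3.npz',im=im,d=d,M=M)
rel((.4293,.2671,.044),180+34.7)
E
```

```text
scene [235.7 243.9] 206 [0.5424 0.3062 0.1107] [0.5275 0.2964 0.0991] [0.5573 0.3159 0.121 ]
scene [232.9 263.2] 278 [0.5    0.3632 0.1097] [0.4857 0.3487 0.0976] [0.5169 0.3757 0.1205]
10.25 [0.4304 0.2665 0.1205] [ 1.7996e+02 -7.0000e-02 -1.4538e+02] [ 31.7  -1.5 -10.9  80.7   0.   -2.9] 0.055438072863368985 7.90186420083046 [-0.4 -0.2 -1.6]
shift [ 0.5  1.  76.5] turn [ 0.05 -0.07 -0.06] pos [0.4304 0.2666 0.1205] [ 1.7995e+02 -7.0000e-02 -1.4536e+02]
```

View pics/w3.png

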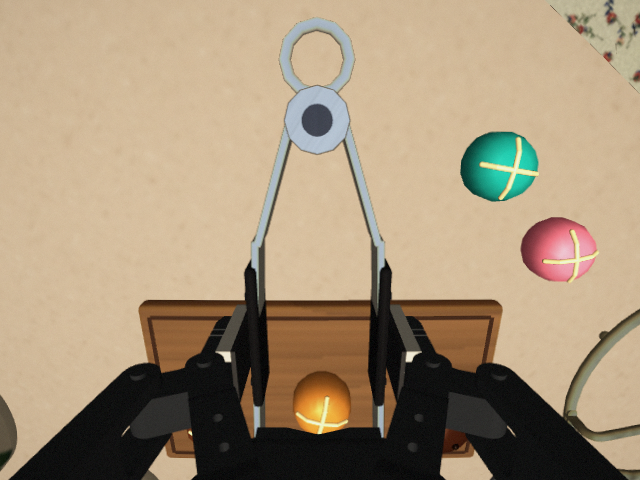

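The wrist view shows the tongs symmetric about column 317 and parallel to the board. The roll is at (321,402), between the arms.

```bash
python3 - <<'E'
from h import *
z=np.load('w3.npz');P=cloud(z['d'],calibration('wrist'),z['M'])
o=telemetry.get_obs();Rt,x=wr(o)
m=(np.hypot(P[...,0]-.523,P[...,1]-.332)<.035)&(P[...,2]>.024)&(P[...,2]<.055)
q=(P[m]-x)@Rt
print(len(q),q.min(0).round(4),q.max(0).round(4))
b=q[q[:,2]<x[2]-.033+.008];print((b[:,1].min()+b[:,1].max())/2)
m=(P[...,2]>.09)&(P[...,2]<.13);q=(P[m]-x)@Rt;h=q[(q[:,0]>.045)&(q[:,0]<.07)];print('arms y',np.percentile(h[:,1],[2,98]),'hub',np.median(q[(q[:,0]>.08)&(q[:,0]<.09)],0))
print('roll in tool:',Rt.T@(np.array([.523,.332,.015])-x))
E
```

```text
2697 [-0.1282 -0.0188  0.0704] [-0.0911  0.0238  0.0963]
0.0025215836780344003
arms y [-0.0211788  0.0204528] hub [ 0.08484664 -0.00045056 -0.00131981]
roll in tool: [-0.11351802  0.00109624  0.10531625]
```

>>> {"op": "play_rows", "data": {"increments": [[[0,2,10],[0,0,0],0.35],[[0,2,25],[0,0,0],0.35],[[0,2,40],[0,0,0],0.35],[[0,2,52],[0,0,0],0.35],[[0,2,62],[0,0,0],0.35],[[0,2,70],[0,0,0],0.35],[[0,2,75],[0,0,0],0.35],[[0,2,76],[0,0,0],0.35],[[0,2,76],[0,0,0],0.35],[[0,2,76],[0,0,0],0.35]]}}

```text
time: 11.3
ee_pos: [0.4293, 0.2688, 0.0449]
tcp_rot: [180.0, -0.0, -145.3]
wrist_force: [0.4, 0.8, -0.1]
opening: 0.056
grasp_force: 7.9
```

```bash
python3 meas.py 4; python3 -c "
import cv2;i=cv2.imread('pics/scene4.png')[200:350,150:350];cv2.imwrite('pics/s4c.png',cv2.resize(i,None,fx=4,fy=4,interpolation=2))"
```

```text
scene [238.1 274.9] 157 [0.544  0.3068 0.0382] [0.526  0.2708 0.0211] [0.5742 0.3184 0.0456]
scene [236.2 296.8] 211 [0.497  0.3645 0.0371] [0.4847 0.352  0.0241] [0.5137 0.3787 0.0458]
11.4 [0.4293 0.2688 0.0448] [ 1.7996e+02 -3.0000e-02 -1.4532e+02] [ 32.    0.3 -17.6  72.1   0.   -2.7] 0.05540522835305474 7.907834351062775 [-0.4  0.3 -1.9]
```

View pics/s4c.png

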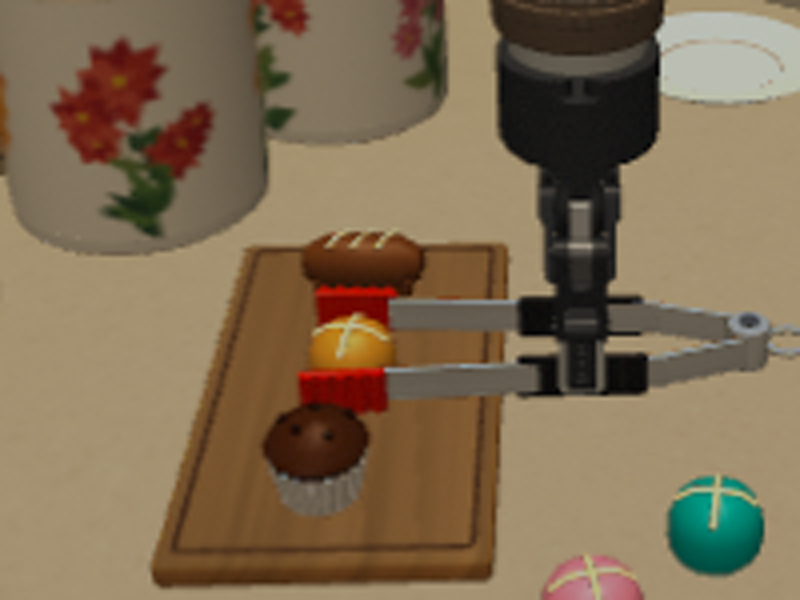

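The roll (crop 352,345) is centred between the red paddles (350,300) and (343,388), and the neighbours are clear. Closing.

>>> {"op": "play_rows", "data": {"increments": [[[0,0,0],[0,0,0],0.38],[[0,0,0],[0,0,0],0.41],[[0,0,0],[0,0,0],0.43],[[0,0,0],[0,0,0],0.45],[[0,0,0],[0,0,0],0.47],[[0,0,0],[0,0,0],0.49],[[0,0,0],[0,0,0],0.52],[[0,0,0],[0,0,0],0.56],[[0,0,0],[0,0,0],0.6],[[0,0,0],[0,0,0],0.6],[[0,0,0],[0,0,0],0.6],[[0,0,0],[0,0,0],0.6]], "grip_force": 40}}

```text
time: 12.6
ee_pos: [0.429, 0.2686, 0.0443]
tcp_rot: [180.0, -0.1, -145.3]
wrist_force: [-0.2, -0.5, -0.5]
opening: 0.0456
grasp_force: 42.7
```

>>> {"op": "play_rows", "data": {"increments": [[[0,0,-3],[0,0,0],0.6],[[0,0,-8],[0,0,0],0.6],[[0,0,-15],[0,0,0],0.6],[[0,0,-25],[0,0,0],0.6],[[0,0,-40],[0,0,0],0.6],[[0,0,-55],[0,0,0],0.6],[[0,0,-70],[0,0,0],0.6],[[0,0,-85],[0,0,0],0.6],[[0,0,-100],[0,0,0],0.6],[[0,0,-112],[0,0,0],0.6],[[0,0,-120],[0,0,0],0.6],[[0,0,-125],[0,0,0],0.6],[[0,0,-125],[0,0,0],0.6],[[0,0,-125],[0,0,0],0.6]]}}

```text
time: 14.0
ee_pos: [0.4291, 0.2685, 0.1688]
tcp_rot: [180.0, -0.1, -145.3]
wrist_force: [-0.0, 0.1, -0.7]
opening: 0.0456
grasp_force: 42.6
```

```bash
python3 meas.py 5; python3 - <<'E'
from h import *
S=np.load('top.npz');c=calibration('top');P=cloud(S['d'],c,S['M']);hsv=cv2.cvtColor(S['im'],cv2.COLOR_RGB2HSV).astype(int)
m=(hsv[...,1]<40)&(hsv[...,2]>140);m[:170]=0;m[245:]=0;m[:,:380]=0;m[:,460:]=0
k,l,st,ce=cv2.connectedComponentsWithStats(m.astype(np.uint8));i=1+st[1:,4].argmax();v,u=np.nonzero(l==i);q=P[v,u];print('plate top',q.min(0).round(4),q.max(0).round(4),((q.min(0)+q.max(0))/2).round(4))
z=np.load('w1.npz');c=calibration('wrist');P=cloud(z['d'],c,z['M']);hsv=cv2.cvtColor(z['im'],cv2.COLOR_RGB2HSV).astype(int)
m=(hsv[...,1]<40)&(hsv[...,2]>140);m[180:]=0;m[:,:370]=0;m[:,555:]=0
k,l,st,ce=cv2.connectedComponentsWithStats(m.astype(np.uint8));i=1+st[1:,4].argmax();v,u=np.nonzero(l==i);q=P[v,u];print('plate wrist',np.percentile(q,.3,0).round(4),np.percentile(q,99.7,0).round(4))
E
python3 -c "
import cv2;i=cv2.imread('pics/scene5.png')[130:355,130:430];cv2.imwrite('pics/s5c.png',cv2.resize(i,None,fx=2.6,fy=2.6,interpolation=2))"
```

```text
scene [233.5 222.6] 73 [0.5351 0.3139 0.1643] [0.5195 0.3052 0.1592] [0.551  0.3282 0.1668]
scene [231.1 239.4] 269 [0.5046 0.3576 0.1558] [0.4901 0.3462 0.144 ] [0.5197 0.369  0.1659]
14.1 [0.429  0.2685 0.1687] [ 1.7995e+02 -1.4000e-01 -1.4532e+02] [32.  -1.8 -5.9 86.1  0.  -2.7] 0.045547097094508125 42.61333181759255 [-0.1  0.1 -1.7]
plate top [ 0.2729 -0.1835 -0.0062] [0.6445 0.1306 1.1174] [ 0.4587 -0.0265  0.5556]
plate wrist [ 0.4905 -0.1739 -0.0017] [0.6355 0.0247 0.3729]
```

View pics/s5c.png

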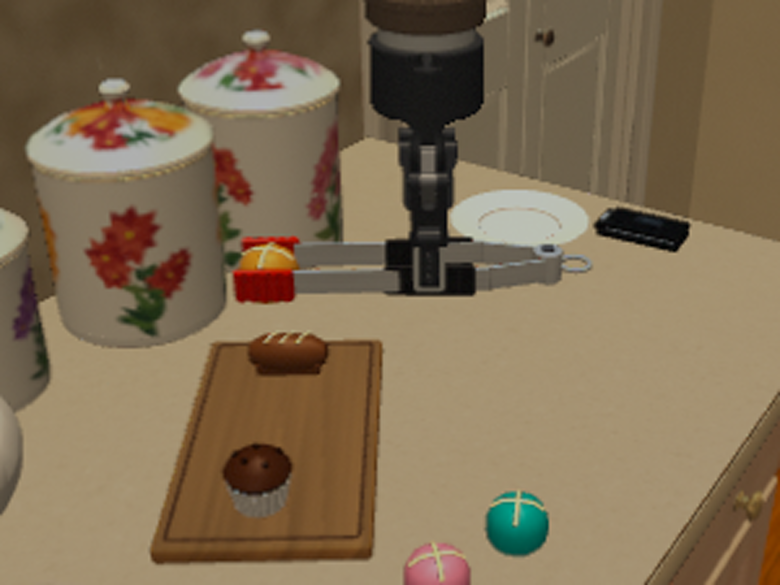

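The roll is in the red jaws (crop 267,265) and lifted, and the muffin and rye have not moved. I carry it over to the plate at ≈ (0.562, -0.101).

>>> {"op": "play_rows", "data": {"increments": [[[2,-3,-1],[0,0,0.3],0.6],[[6,-9,-2],[0,0,1],0.6],[[12,-19,-4],[0,0,2],0.6],[[22,-35,-5],[0,0,4],0.6],[[35,-56,-7],[0,0,6],0.6],[[49,-79,-7],[0,0,9],0.6],[[63,-102,-7],[0,0,11],0.6],[[77,-125,-7],[0,0,14],0.6],[[91,-148,-7],[0,0,16],0.6],[[105,-171,-7],[0,0,19],0.6],[[119,-194,-7],[0,0,21],0.6],[[133,-217,-7],[0,0,24],0.6],[[147,-239,-7],[0,0,26],0.6],[[160,-260,-7],[0,0,28.5],0.6],[[172,-279,-7],[0,0,31],0.6],[[182,-295,-7],[0,0,32.5],0.6],[[189,-307,-7],[0,0,34],0.6],[[193,-313,-7],[0,0,34.6],0.6],[[194,-315,-7],[0,0,34.7],0.6],[[194,-315,-7],[0,0,34.7],0.6]]}}

```text
time: 16.1
ee_pos: [0.4489, -0.1007, 0.1764]
tcp_rot: [180.0, -0.1, 180.0]
wrist_force: [-1.0, -0.2, -1.3]
opening: 0.0455
grasp_force: 42.6
```

>>> {"op": "play_rows", "data": {"increments": [[[0,0,0],[0,0,0],0.6],[[0,0,0],[0,0,0],0.6],[[0,0,0],[0,0,0],0.6],[[0,0,0],[0,0,0],0.6],[[0,0,0],[0,0,0],0.6]]}}

```text
time: 16.6
ee_pos: [0.4489, -0.1006, 0.1764]
tcp_rot: [-180.0, -0.1, 180.0]
wrist_force: [-0.6, -0.0, -1.0]
opening: 0.0455
grasp_force: 42.6
```

```bash
python3 meas.py 6; python3 - <<'E'
from h import *
c=calibration('scene');im,d,_,M=snap('scene');P=cloud(d,c,M)
hsv=cv2.cvtColor(im,cv2.COLOR_RGB2HSV).astype(int)
m=(hsv[...,0]>10)&(hsv[...,0]<28)&(hsv[...,1]>150)&(hsv[...,2]>120)&(P[...,2]>.1)&(P[...,2]<.22)&(P[...,0]<.7)&(P[...,0]>.4)&(P[...,1]<.1)
q=P[m];print('roll',len(q),q.min(0).round(4),q.max(0).round(4),np.median(q,0).round(4))
w=np.load('w1.npz');c=calibration('wrist');print('plate centre w1',atz(c,w['M'],[(466,86),(386,90),(546,82),(461,170),(470,0)],.014).round(4))
E
python3 -c "
import cv2;i=cv2.imread('pics/scene6.png')[130:355,190:490];cv2.imwrite('pics/s6c.png',cv2.resize(i,None,fx=2.6,fy=2.6,interpolation=2))"
```

```text
top [422.2 187.2] 62 [ 0.5602 -0.0754  0.1737] [ 0.5442 -0.0814  0.1616] [ 0.5789 -0.0729  0.1782]
top [446.8 185.3] 67 [ 0.5645 -0.125   0.1742] [ 0.547  -0.1289  0.1669] [ 0.5809 -0.1226  0.1778]
scene [339.1 157.9] 19 [ 0.5487 -0.1213  0.1715] [ 0.5431 -0.1254  0.1615] [ 0.5568 -0.118   0.1741]
scene [326. 165.] 124 [ 0.5591 -0.0712  0.1626] [ 0.541  -0.0761  0.1518] [ 0.5798 -0.0682  0.173 ]
16.7 [ 0.4489 -0.1007  0.1764] [-1.7999e+02 -9.0000e-02  1.7999e+02] [-12.6  -8.1 -10.9  87.3  -0.  -12.6] 0.04588940503607032 42.622244957219664 [ 0.1 -0.6 -2.3]
roll 57 [ 0.5405 -0.1228  0.1661] [ 0.5756 -0.073   0.1771] [ 0.5512 -0.0911  0.1731]
plate centre w1 [[ 0.5665 -0.1015  0.014 ]
 [ 0.5592 -0.0276  0.014 ]
 [ 0.5746 -0.1761  0.014 ]
 [ 0.4895 -0.1088  0.014 ]
 [ 0.6373 -0.0946  0.014 ]]
```

View pics/s6c.png

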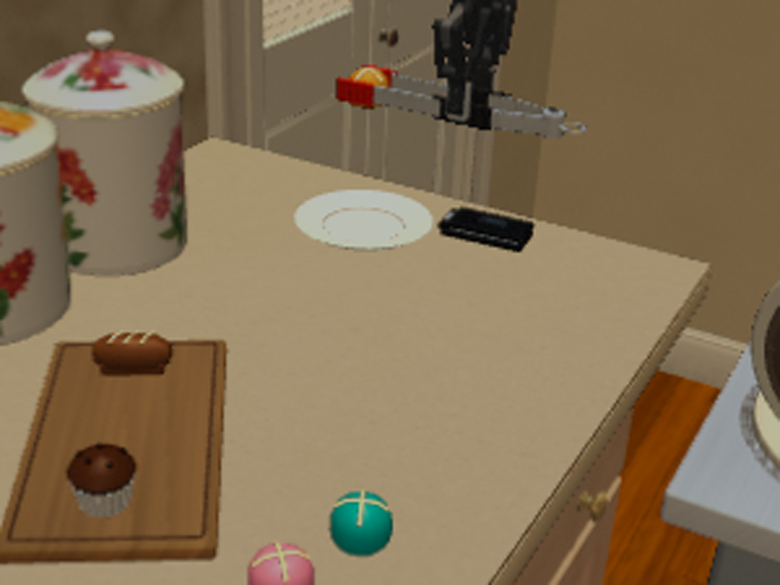

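The roll is held in the jaws (crop 367,80) above the plate centre, within about 3 mm, with its underside at about 0.146 m. Everything else is in place, so I hand in.

```bash
python3 -c "
from h import *
print(workorder.job_done())"
```

```text
the job is handed in; nothing more can be done
None
```

The golden roll is squeezed in the tongs and held still over the middle of the white plate, its underside about 14.6 cm above the worktop; the job was handed in at 16.7 s, with no verdict returned.

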